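# Find the socket for the filter cap and crack it loose

## Task

Find the socket in the tray that fits the hex cap of the filter clamped in the vise - the smallest one that goes all the way down over the hex to the shoulder - and stand any other you have tried back upright in the tray. With the fitting socket seated, turn the cap loose (anticlockwise seen from above) by about an eighth of a turn and finish there, still gripping the socket and with it fully seated on the cap. Leave the sanding block and the air cap where they lie.

Things in the scene. Friction and masses are not known exactly. Their poses are not given: they have to be found in the camera images.
- tray: shallow steel tray fixed to the bench, 80 (x) x 154 (y) mm outside, rim 20 mm high (22 with its rolled edge), black liner whose top is 10 mm above the bench. Origin: centre of its underside; its y axis runs along its length, along the row of sockets.
- socket_small_mid (a point): the small one of three loose round deep sockets of dark steel: 31 mm outside, 64 mm long, about 100 g, standing mouth down in the tray, 48 mm between neighbours. Mouth: hexagonal bore 20.5 mm across flats, 21 mm deep; solid above. Point: on the axis half-way up, 32 mm above the mouth; z up, x square to a flat of the bore (every 60 degrees is alike).
- socket_medium_mid (a point): the medium one of three loose round deep sockets of dark steel: 37 mm outside, 64 mm long, about 130 g, standing mouth down in the tray, 48 mm between neighbours. Mouth: hexagonal bore 25.5 mm across flats, 21 mm deep; solid above. Point: on the axis half-way up, 32 mm above the mouth; z up, x square to a flat of the bore (every 60 degrees is alike).
- socket_large_mid (a point): the large one of three loose round deep sockets of dark steel: 43 mm outside, 64 mm long, about 160 g, standing mouth down in the tray, 48 mm between neighbours. Mouth: hexagonal bore 30.5 mm across flats, 21 mm deep; solid above. Point: on the axis half-way up, 32 mm above the mouth; z up, x square to a flat of the bore (every 60 degrees is alike).
- vise_axis (a point): point of the fixed grey bench vise on the axis of the filter it clamps (one of three, changing), 72 mm above the bench, level with that filter's shoulder. Jaw tops are 44 mm above the bench and reach 53 mm from the axis along the vise's x; its screw and bar reach 95 mm to -x, below 57 mm.
- hex_a (a point): hex cap of a filter housing (upright aluminium cylinder 47 mm wide, brass hex on top; one is in the vise, two wait fixed near the right front corner). Hex 18 mm high, top chamfer 3 mm; 19, 24 or 29 mm across flats, one of each among the three. Point: on the axis at the hex's foot, on the shoulder where a socket's mouth lands, 72 mm above the bench; x square to a flat, z up.
- cap_a (a joint): turn of the hex cap at hex_a, rad: 0 = tight stop, grows anticlockwise seen from above (loosening); takes about 0.15 N m, stays where left; an eighth of a turn is 0.79. A fitting socket has 0.75 mm play a side (turning, up to 0.2 rad each way); a smaller one stays on top of the hex, a larger one drops over it but slips round.
- hex_b (a point): hex cap of a filter housing (upright aluminium cylinder 47 mm wide, brass hex on top; one is in the vise, two wait fixed near the right front corner). Hex 18 mm high, top chamfer 3 mm; 19, 24 or 29 mm across flats, one of each among the three. Point: on the axis at the hex's foot, on the shoulder where a socket's mouth lands, 72 mm above the bench; x square to a flat, z up.
- cap_b (a joint): turn of the hex cap at hex_b, rad: 0 = tight stop, grows anticlockwise seen from above (loosening); takes about 0.15 N m, stays where left; an eighth of a turn is 0.79. A fitting socket has 0.75 mm play a side (turning, up to 0.2 rad each way); a smaller one stays on top of the hex, a larger one drops over it but slips round.
- hex_c (a point): hex cap of a filter housing (upright aluminium cylinder 47 mm wide, brass hex on top; one is in the vise, two wait fixed near the right front corner). Hex 18 mm high, top chamfer 3 mm; 19, 24 or 29 mm across flats, one of each among the three. Point: on the axis at the hex's foot, on the shoulder where a socket's mouth lands, 72 mm above the bench; x square to a flat, z up.
- cap_c (a joint): turn of the hex cap at hex_c, rad: 0 = tight stop, grows anticlockwise seen from above (loosening); takes about 0.15 N m, stays where left; an eighth of a turn is 0.79. A fitting socket has 0.75 mm play a side (turning, up to 0.2 rad each way); a smaller one stays on top of the hex, a larger one drops over it but slips round.
- sanding_block: sanding block 63 x 110 mm, 22 mm high, lying at the front edge of the bench, left; not needed. Origin: centre of its underside.
- air_cap: spray gun air cap, 30 mm across, 24 mm high, standing behind the tray; not needed. Origin: centre of its underside.
There are look-alikes about, which are no part of the job. What is shaped like the part that bears hex_a but red is not meant.

How it is judged:
By the outcome, as a careful person would: the job done as asked, in the order asked, and still so for the second after the job is handed in, while the arm keeps its last pose, push and grip.
It also fails if it takes over 72 s, if anything falls off the work surface, if the arm or the gripper's body presses on something with over 40 N, if the wrist force passes 120 N, or if a joint passes its speed limit or range.

## Robot

A 7-joint arm with a two-finger parallel gripper is mounted at the origin on a cart in front of the work surface, level with it; the furniture and walls round the work are solid. World frame = base frame: x ahead of the robot, y to its left, z up, the work surface at z = 0. Lengths are in m, angles in rad, forces in N, time in s.
With the tool pointing down it reaches from about 0.35 to 0.9 m from the base axis. Payload 8.1 kg.
Tool frame: the origin (TCP) lies at the very end of the fingers, on their centre line; the grasp point (between the pads) lies 19 mm behind it; z points along the fingers, y is the direction in which the jaws open and shut (so a half turn about z gives the same grasp; the last joint's range is limited). The gripper opens to 92 mm and grips with 3 to 60 N. Pads are 19 mm wide; open, the fingers measure 130 mm over their backs; the gripper's body (75 mm by 190 mm) begins 47 mm behind the grasp point.
Start: joints at [1.121, 0.434, 0.025, 1.573, -0.012, 1.134, -0.075], TCP at [0.212, -0.588, 0.227] pointing down, gripper open.
Joint ranges: [-2.62, 2.62], [-0.44, 2.09], [-1.27, 1.32], [0.08, 2.57], [-1.32, 4.46], [0.12, 2], [-2.74, 2.74]. Speed limits (rad/s): [2.22, 2.22, 3.01, 3.01, 3.14, 3.14, 3.14].

## Interface

Orientations are given as a rotation vector (axis times angle).
In Python, from cell import observe, get_image, sign_off gives the robot as it stands.
- The arm moves only by the tool arm_command, never from a script. Its argument "deltas" is a list of rows, each an object with "xyz": the shift along the tool's x, y, z in cm, a list of three; "turn": the turn about the tool's z in degrees; "jaw": the closure in counts, from 0 (fully open) to 255 (shut). A call has 1 to 5 rows; each row is the pose to reach, as a shift and turn from the pose measured when the call began, along the tool's axes at that moment; what a row does not reach only later rows make up. A row lasts 1/12 s, in which the tool goes at most 41.7 mm and 7.16 degrees, less where a joint would pass 70% of its speed; a pose out of reach is approached as far as the arm can. A call with a gripper value outside its range is refused whole. The fingers move at their own pace and stop on an object; "force" is the grip in N (left out, the last holds). Time passes only in rows, so rows that repeat a pose let the fingers close. It gives the time, the measured TCP pose, the force and the opening at its end, in the units of the state.
- observe(): the state, without advancing time (a new reading comes with each control period).
- get_image(name): name is "scene" or "top" or "wrist"; returns a dict with "frame" (400x640x3 uint8, red, green, blue), "depth" (400x640 float32, m along the optical axis (not along the pixel's ray), 0 where there is no reading), "camera_matrix" (3x3 intrinsics, pixels), "cam_to_world" (4x4, takes a point from camera to world coordinates). Camera axes: x right, y up, looking along -z (the intrinsics and any distortion apply to the point x, -y, -z); pixel columns grow to the right and rows downward; lengths in m; the calibration is good to about 2 mm. The wrist camera is an equidistant fisheye: a pixel r from the principal point sees the ray r / f radians off the axis. A picture is of the moment at which its call begins.
- sign_off(): hands the job in, once; it reports no verdict.
The state is a dict: "clock": time; "joints": joint angles; "dq": joint speeds; "joint_efforts": joint torques, N m; "position": TCP position; "ee_rot": TCP orientation; "force": force on the tool from outside, world axes, zero at the start; "ft_torque": the same for the moment, N m; "width": opening from 0.0 (shut) to 1.0 (fully open).
Only numpy, scipy, OpenCV 4.12 (cv2) and the standard library are available. Lean on these libraries where they do the work, as an engineer would, in place of code of your own. Each camera call takes 0.05 s, during which the arm holds its last target.

## Working session

There is one attempt and no reset: what is moved stays moved. The work goes in short steps, Python scripts to look and compute and a tool call to move; the robot and the scene stay as the last step left them, time stands still between calls to the robot, and variables do not carry over. Pictures are saved under pics/ and viewed, and the job is handed in when it is done.

Besides the shell and the picture viewer there is one more tool, called after "Emit:" as name([rows], argument=value, ...), one row to a line, values as JSON. arm_command: Moves the arm, as the interface text tells. Its arguments: {"type":"object","properties":{"deltas":{"type":"array","items":{"type":"object","properties":{"xyz":{"type":"array","items":{"type":"number"}},"turn":{"type":"number"},"jaw":{"type":"number"}}}},"force":{"type":"number"}},"required":["deltas"]}

```bash
ls; mkdir -p pics; python3 - <<'E'
from cell import observe,get_image
import cv2
s=observe(); print(s)
for n in ["scene","top","wrist"]:
    im=get_image(n)
    cv2.imwrite(f"pics/{n}0.png",im["frame"][:,:,::-1]); print(n,im["camera_matrix"],im["cam_to_world"].round(4).tolist())
E
```

```text
pics
{'clock': 0.0, 'joints': array([ 1.12138621,  0.43519585,  0.02498336,  1.57406932, -0.01162382,
        1.13396538, -0.07511982]), 'dq': array([-0.00246183,  0.00121916,  0.00055772, -0.00134773,  0.00036076,
        0.00013843, -0.00097302]), 'joint_efforts': array([-1.80342690e-04, -6.67854238e+01,  9.84813273e-01, -3.14465582e+01,
       -6.05922681e-02,  4.28898528e-02,  1.56743963e-04]), 'position': array([ 0.21222249, -0.587351  ,  0.22597266]), 'ee_rot': array([-3.09308416e+00, -5.41624345e-01,  5.86769948e-04]), 'force': array([ 0.23152474,  0.35926556, -0.3729266 ]), 'ft_torque': array([-0.01101409,  0.00037909, -0.03374912]), 'width': 1.004514560668876}
scene [[514.68020728   0.         322.35234432]
 [  0.         514.68020728 201.51343134]
 [  0.           0.           1.        ]] [[-0.5793, 0.5686, -0.584, -0.3862], [-0.8151, -0.4111, 0.4083, 0.6406], [-0.0079, 0.7125, 0.7016, 1.1736], [0.0, 0.0, 0.0, 1.0]]
top [[377.17021987   0.         314.03543824]
 [  0.         377.17021987 194.67511947]
 [  0.           0.           1.        ]] [[-0.0134, 0.9843, -0.1761, 0.3239], [-0.9997, -0.0166, -0.0164, 0.0068], [-0.0191, 0.1758, 0.9842, 1.2645], [0.0, 0.0, 0.0, 1.0]]
wrist [[309.70691629   0.         320.6069609 ]
 [  0.         309.70691629 196.84228006]
 [  0.           0.           1.        ]] [[0.3402, 0.9067, 0.2493, 0.2806], [-0.9404, 0.3286, 0.0878, -0.565], [-0.0023, -0.2644, 0.9644, 0.3845], [0.0, 0.0, 0.0, 1.0]]
```

View pics/scene0.png

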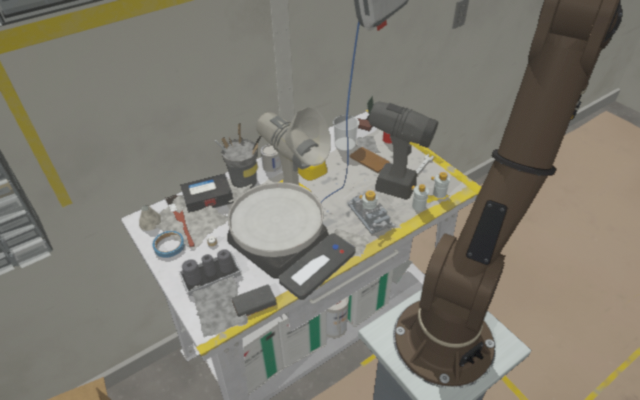

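View pics/top0.png

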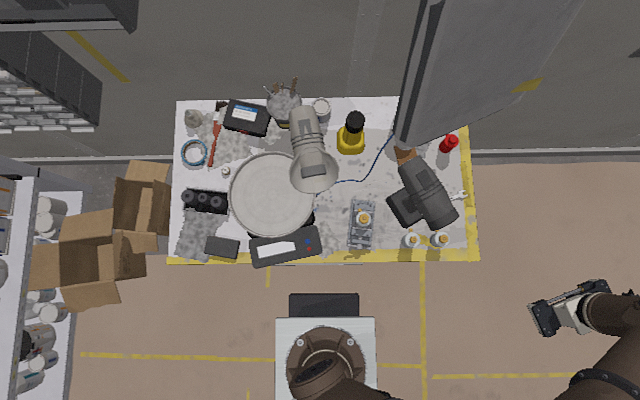

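View pics/wrist0.png

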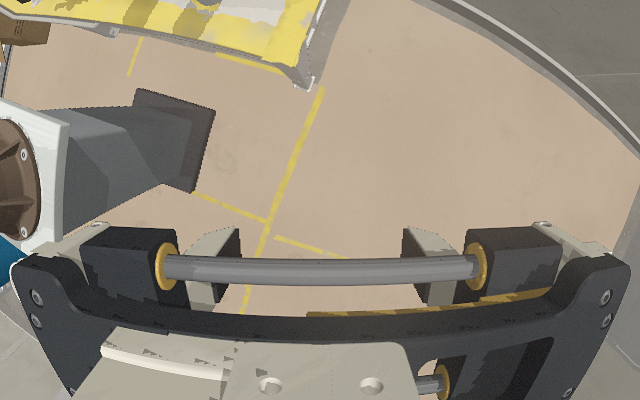

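```bash
cat > h.py <<'E'
import numpy as np, cv2
from cell import observe,get_image
from scipy.spatial.transform import Rotation as R
def cloud(im):
    K=im["camera_matrix"];d=im["depth"];T=im["cam_to_world"]
    v,u=np.mgrid[0:400,0:640]
    P=np.stack([(u-K[0,2])/K[0,0]*d,-(v-K[1,2])/K[1,1]*d,-d],-1)
    return P@T[:3,:3].T+T[:3,3]
def fcloud(im):
    D=fdirs(im); d=im["depth"]; T=im["cam_to_world"]
    P=D/(-D[...,2:3])*d[...,None]
    return P@T[:3,:3].T+T[:3,3]
def fdirs(im,u=None,v=None):
    K=im["camera_matrix"]
    if u is None: v,u=np.mgrid[0:400,0:640]
    x=(np.asarray(u,float)-K[0,2])/K[0,0]; y=(np.asarray(v,float)-K[1,2])/K[1,1]
    th=np.hypot(x,y)+1e-9
    return np.stack([np.sin(th)*x/th,-np.sin(th)*y/th,-np.cos(th)],-1)
def ray_plane(im,u,v,z,fish=False):
    K=im["camera_matrix"];T=im["cam_to_world"]
    if fish: D=fdirs(im,u,v)
    else: D=np.stack([(np.asarray(u,float)-K[0,2])/K[0,0],-(np.asarray(v,float)-K[1,2])/K[1,1],-np.ones_like(np.asarray(u,float))],-1)
    D=D@T[:3,:3].T; o=T[:3,3]
    return o+D*((z-o[2])/D[...,2])[...,None]
def project(im,P,fish=False):
    T=im["cam_to_world"];K=im["camera_matrix"]
    p=(np.asarray(P,float)-T[:3,3])@T[:3,:3]
    x,y,z=p[...,0],-p[...,1],-p[...,2]
    if fish:
        r=np.hypot(x,y)+1e-12; th=np.arctan2(r,z); return np.stack([K[0,0]*th*x/r+K[0,2],K[1,1]*th*y/r+K[1,2]],-1)
    return np.stack([K[0,0]*x/z+K[0,2],K[1,1]*y/z+K[1,2]],-1)
def save(name,a): cv2.imwrite("pics/"+name+".png",np.ascontiguousarray(a[:,:,::-1]))
E
python3 - <<'E'
from h import *
im=get_image("top"); P=cloud(im)
f=im["frame"]
save("topA",cv2.resize(f[90:270,165:325],None,fx=4.5,fy=3.3*4.5/4.5*1.0) if 0 else cv2.resize(f[130:270,165:345],None,fx=4.2,fy=4.2,interpolation=cv2.INTER_CUBIC))
save("topB",cv2.resize(f[130:270,320:500],None,fx=4.2,fy=4.2,interpolation=cv2.INTER_CUBIC))
for (u,v) in [(205,200),(190,196),(203,198),(218,201),(362,220),(364,217),(412,240),(411,238),(441,238),(350,118),(272,195),(312,175),(450,143),(227,171),(222,247),(285,247)]:
    print((u,v),P[v,u].round(3))
np.save("top.npy",P)
E
```

```text
(205, 200) [0.526 0.378 0.071]
(190, 196) [0.324 0.007 1.264]
(203, 198) [0.534 0.388 0.063]
(218, 201) [0.521 0.335 0.077]
(362, 220) [ 0.451 -0.122  0.093]
(364, 217) [ 0.46  -0.129  0.092]
(412, 240) [ 0.387 -0.273  0.092]
(411, 238) [ 0.393 -0.269  0.099]
(441, 238) [ 0.392 -0.362  0.094]
(350, 118) [ 0.742 -0.085  0.205]
(272, 195) [0.536 0.16  0.088]
(312, 175) [0.554 0.028 0.28 ]
(450, 143) [ 0.7   -0.418  0.077]
(227, 171) [0.633 0.322 0.022]
(222, 247) [0.377 0.331 0.026]
(285, 247) [0.374 0.124 0.031]
```

```bash
python3 - <<'E'
from h import *
im=get_image("scene"); P=cloud(im)
f=im["frame"]
save("scA",cv2.resize(f[150:320,130:360],None,fx=3.4,fy=3.4,interpolation=cv2.INTER_CUBIC))
save("scB",cv2.resize(f[90:260,300:490],None,fx=3.5,fy=3.5,interpolation=cv2.INTER_CUBIC))
E
```

```text
(no output)
```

View pics/topA.png

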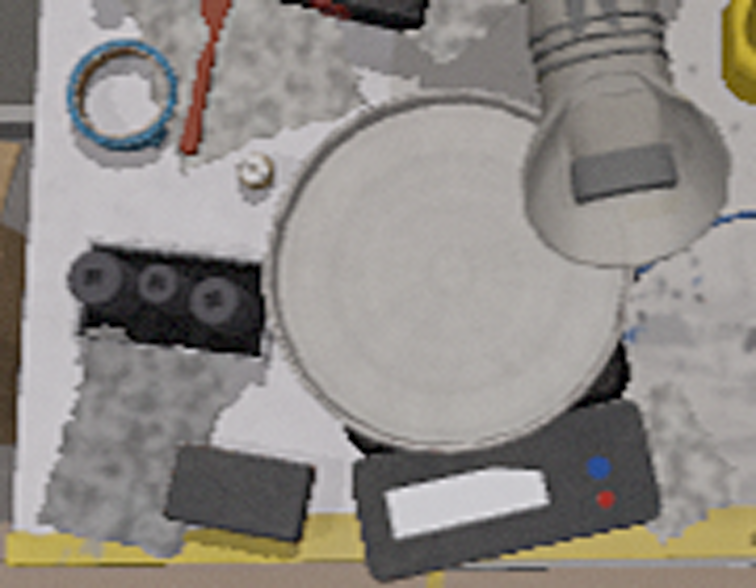

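View pics/topB.png

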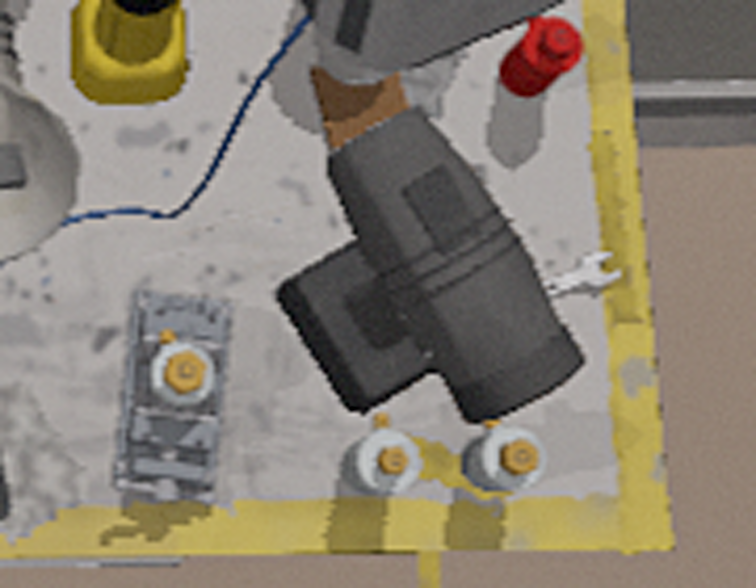

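View pics/scA.png

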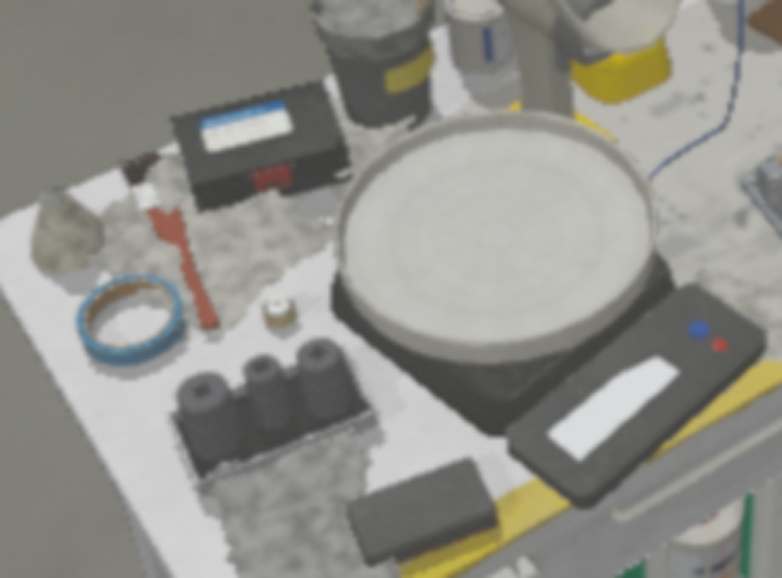

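View pics/scB.png

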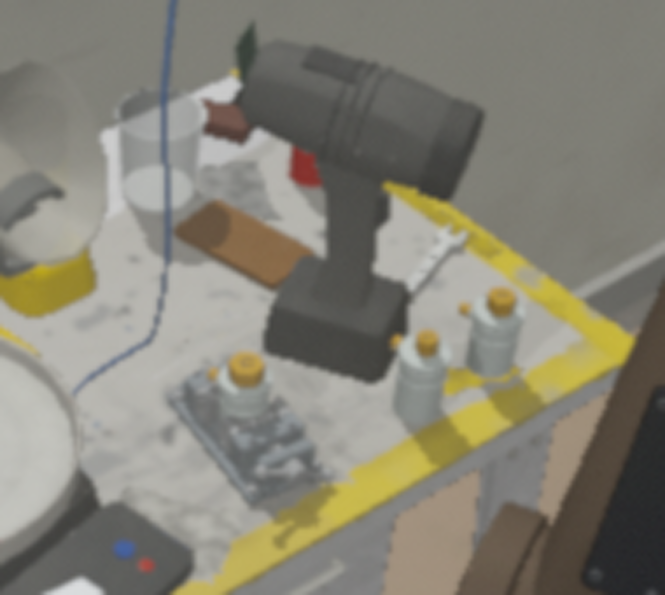

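```bash
python3 - <<'E'
from h import *
H={}
for n in ["top","scene"]:
    im=get_image(n);P=cloud(im)[im["depth"]>0]
    for lo,hi in [(0.12,0.35),(0.35,2)]:
        m=(P[:,2]>lo)&(P[:,2]<hi)&(P[:,0]>0.2)&(P[:,0]<0.95)&(abs(P[:,1])<0.55)
        Q=P[m]; 
        from collections import defaultdict
        g=defaultdict(list)
        for q in Q: g[(int(q[0]//.05),int(np.floor(q[1]/.05)))].append(q[2])
        print(n,lo,[(round(k[0]*.05,2),round(k[1]*.05,2),round(max(v),2),len(v)) for k,v in sorted(g.items()) if len(v)>3])
    # hex diameter
    f=im["frame"]; hsv=cv2.cvtColor(f,cv2.COLOR_RGB2HSV)
    Pz=cloud(im)
    m=((hsv[...,0]>10)&(hsv[...,0]<25)&(hsv[...,1]>120)&(hsv[...,2]>110)&(Pz[...,2]>0.075)&(Pz[...,2]<0.12)&(Pz[...,0]<.5)&(Pz[...,0]>.3)&(Pz[...,1]<-.05)).astype(np.uint8)
    c,l,st,ce=cv2.connectedComponentsWithStats(m)
    for i in range(1,c):
        if st[i,4]<8: continue
        Q=Pz[l==i]; print(n,st[i],ce[i].round(1),Q.min(0).round(3),Q.max(0).round(3))
E
```

```text
top 0.12 [(0.2, -0.55, np.float64(0.35), 275), (0.2, -0.5, np.float64(0.34), 81), (0.4, -0.4, np.float64(0.28), 10), (0.4, -0.35, np.float64(0.3), 249), (0.4, -0.3, np.float64(0.3), 254), (0.45, -0.35, np.float64(0.3), 231), (0.45, -0.3, np.float64(0.31), 467), (0.45, -0.25, np.float64(0.3), 87), (0.5, -0.35, np.float64(0.31), 71), (0.5, -0.3, np.float64(0.31), 352), (0.5, -0.25, np.float64(0.31), 321), (0.5, -0.05, np.float64(0.3), 159), (0.5, 0.0, np.float64(0.28), 269), (0.5, 0.05, np.float64(0.34), 193), (0.55, -0.3, np.float64(0.31), 164), (0.55, -0.25, np.float64(0.31), 268), (0.55, -0.15, np.float64(0.17), 22), (0.55, -0.05, np.float64(0.35), 300), (0.55, 0.0, np.float64(0.29), 391), (0.55, 0.05, np.float64(0.35), 198), (0.6, -0.2, np.float64(0.27), 65), (0.6, -0.15, np.float64(0.19), 5), (0.6, -0.05, np.float64(0.35), 46), (0.6, 0.0, np.float64(0.35), 275), (0.6, 0.05, np.float64(0.35), 153), (0.65, -0.2, np.float64(0.29), 19), (0.65, -0.05, np.float64(0.28), 16), (0.65, 0.0, np.float64(0.31), 315), (0.65, 0.05, np.float64(0.31), 239), (0.7, -0.15, np.float64(0.21), 189), (0.
[... 6177 characters left out ...]
(0.9, -0.05, np.float64(0.56), 955), (0.9, 0.0, np.float64(0.57), 1095), (0.9, 0.05, np.float64(0.59), 1215), (0.9, 0.1, np.float64(0.6), 1339), (0.9, 0.15, np.float64(0.61), 1490), (0.9, 0.2, np.float64(0.62), 1645), (0.9, 0.25, np.float64(0.64), 1821), (0.9, 0.3, np.float64(0.65), 2019), (0.9, 0.35, np.float64(0.65), 2177), (0.9, 0.4, np.float64(0.66), 2306), (0.9, 0.45, np.float64(0.66), 2412), (0.9, 0.5, np.float64(0.66), 2523)]
scene [440 173   7   7  40] [442.9 175.7] [ 0.38  -0.382  0.079] [ 0.402 -0.357  0.096]
scene [420 185   5   6  23] [421.7 187.5] [ 0.381 -0.284  0.08 ] [ 0.396 -0.269  0.094]
scene [366 191   9   9  59] [369.8 195. ] [ 0.443 -0.138  0.075] [ 0.471 -0.111  0.097]
```

```bash
cat >> h.py <<'E'
def plan(x,y,z,yaw=None,s=None):
    s=s or observe(); Rm=R.from_rotvec(s["ee_rot"]).as_matrix()
    d=Rm.T@(np.array([x,y,z])-s["position"])*100
    y0=np.degrees(np.arctan2(Rm[1,0],Rm[0,0]))
    t=0 if yaw is None else -((yaw-y0+180)%360-180)
    print("pos",s["position"].round(4),"yaw %.1f"%y0,"tilt %.2f"%np.degrees(np.arccos(-Rm[2,2])),"t %.2f"%s["clock"],"w %.3f"%s["width"],"F",s["force"].round(1),"M",s["ft_torque"].round(2),"q",s["joints"].round(2))
    print("delta cm",d.round(2),"norm %.1f"%np.linalg.norm(d),"turn %.1f"%t)
E
python3 - <<'E'
from h import *
s=observe(); print(R.from_rotvec(s["ee_rot"]).as_matrix().round(3))
plan(0.30,-0.42,0.40,0)
E
```

```text
[[ 0.94  0.34 -0.  ]
 [ 0.34 -0.94  0.  ]
 [-0.   -0.   -1.  ]]
pos [ 0.2124 -0.5877  0.2266] yaw 19.9 tilt 0.02 t 0.35 w 1.003 F [0.2 0.9 0.3] M [-0.01 -0.03 -0.02] q [ 1.12  0.43  0.02  1.57 -0.01  1.13 -0.08]
delta cm [ 13.94 -12.8  -17.34] norm 25.7 turn 19.9
```

Emit:
arm_command([
  {"xyz": [4, -3, -10]},
  {"xyz": [9, -8, -15]},
  {"xyz": [12, -11, -17.3]},
  {"xyz": [14, -12.8, -17.3]},
  {"xyz": [14, -12.8, -17.3]},
])

```text
schema error: expected keys xyz, turn, jaw
```

```bash
python3 - <<'E'
from h import *
plan(0.36,-0.22,0.40,20)
E
```

```text
pos [ 0.2124 -0.5877  0.2266] yaw 19.9 tilt 0.02 t 0.35 w 1.003 F [0.2 0.9 0.3] M [-0.01 -0.03 -0.02] q [ 1.12  0.43  0.02  1.57 -0.01  1.13 -0.08]
delta cm [ 26.38 -29.57 -17.33] norm 43.3 turn -0.1
```

Emit:
arm_command([
  {"xyz": [4, -3, -10], "turn": 0, "jaw": 0},
  {"xyz": [9, -8, -15], "turn": 0, "jaw": 0},
  {"xyz": [12, -11, -17.3], "turn": 0, "jaw": 0},
  {"xyz": [14, -12.8, -17.3], "turn": 0, "jaw": 0},
  {"xyz": [14, -12.8, -17.3], "turn": 0, "jaw": 0},
])

```text
clock: 0.77
position: [0.2811, -0.4573, 0.3713]
ee_rot: [3.094, 0.541, 0.0]
force: [1.1, 0.2, 0.6]
width: 1.0
```

```bash
python3 - <<'E'
from h import *
plan(0.38,-0.25,0.40,20)
E
```

```text
pos [ 0.2811 -0.4573  0.3713] yaw 19.8 tilt 0.03 t 0.77 w 1.000 F [1.1 0.2 0.6] M [-0.06 -0.06 -0.06] q [ 0.94  0.21 -0.02  1.54  0.01  1.39 -0.31]
delta cm [ 16.34 -16.15  -2.88] norm 23.1 turn -0.2
```

Emit:
arm_command([
  {"xyz": [3.5, -3, 0], "turn": -5, "jaw": 0},
  {"xyz": [7, -6, 0], "turn": -11, "jaw": 0},
  {"xyz": [10, -9.5, 1], "turn": -17, "jaw": 0},
  {"xyz": [13, -13, 2], "turn": -20, "jaw": 0},
  {"xyz": [15.5, -16.5, 3], "turn": -20, "jaw": 0},
])

```text
clock: 1.18
position: [0.3649, -0.2692, 0.3464]
ee_rot: [2.95, 1.075, 0.001]
force: [1.3, -0.3, -0.6]
width: 1.001
```

```bash
python3 - <<'E'
from h import *
plan(0.38,-0.15,0.33,60)
E
```

```text
pos [ 0.3649 -0.2692  0.3464] yaw 40.1 tilt 0.11 t 1.18 w 1.001 F [ 1.3 -0.3 -0.6] M [-0.11 -0.09 -0.  ] q [ 0.72  0.08 -0.22  1.75  0.02  1.31 -0.37]
delta cm [ 8.83 -8.16  1.63] norm 12.1 turn -19.9
```

Emit:
arm_command([
  {"xyz": [3, -3, 0.5], "turn": -7, "jaw": 0},
  {"xyz": [6, -6, 1], "turn": -14, "jaw": 0},
  {"xyz": [8.8, -8.2, 1.5], "turn": -20, "jaw": 0},
  {"xyz": [8.8, -8.2, 1.5], "turn": -20, "jaw": 0},
])

```text
clock: 1.52
position: [0.3802, -0.1421, 0.331]
ee_rot: [2.707, 1.594, 0.003]
force: [0.0, -0.7, 0.4]
width: 1.005
```

```bash
python3 - <<'E'
from h import *
plan(0.38,0.0,0.33,90)
im=get_image("wrist"); save("w1",im["frame"]); print(im["cam_to_world"].round(4).tolist())
E
```

```text
pos [ 0.3802 -0.1421  0.331 ] yaw 61.0 tilt 0.10 t 1.52 w 1.005 F [ 0.  -0.7  0.4] M [ 0.03 -0.12  0.  ] q [ 0.6   0.01 -0.37  1.86  0.    1.26 -0.28]
delta cm [12.42 -6.91  0.11] norm 14.2 turn -29.0
[[0.8747, 0.4678, 0.1268, 0.4158], [-0.4847, 0.844, 0.2296, -0.0817], [0.0004, -0.2623, 0.965, 0.4896], [0.0, 0.0, 0.0, 1.0]]
```

View pics/w1.png

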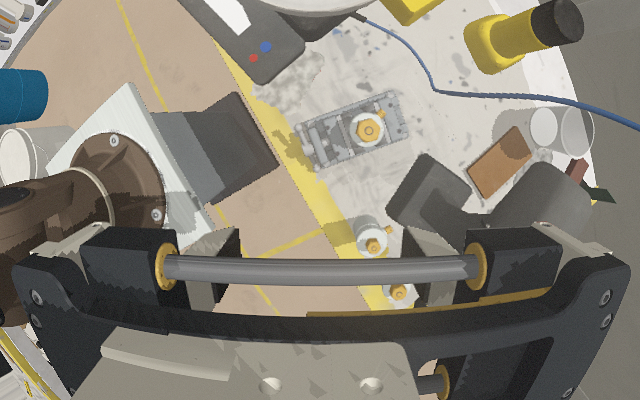

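```bash
cat >> h.py <<'E'
def brass(im,z=0.088,scale=8,box=None):
    """resampled top-down ortho of plane z, returns hex outlines"""
    f=cv2.cvtColor(im["frame"],cv2.COLOR_RGB2HSV)
    return ((f[...,0]>10)&(f[...,0]<26)&(f[...,1]>110)&(f[...,2]>100)).astype(np.uint8)
def ortho(im,cx,cy,z,half,res,fish=True):
    n=int(2*half/res); g=(np.arange(n)+.5)*res-half
    X=np.broadcast_to((cx-g)[:,None],(n,n));Y=np.broadcast_to((cy-g)[None,:],(n,n))  # up=+x, left=+y
    p=project(im,np.stack([X,Y,np.full((n,n),z)],-1),fish).astype(np.float32)
    return cv2.remap(im["frame"],p[...,0],p[...,1],cv2.INTER_CUBIC)
E
python3 - <<'E'
from h import *
im=get_image("wrist")
tiles=[]
for (cx,cy) in [(0.457,-0.126),(0.39,-0.277),(0.39,-0.371)]:
    o=ortho(im,cx,cy,0.090,0.03,0.00024); tiles.append(o)
save("w1o",np.hstack(tiles))
E
```

```text
(no output)
```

View pics/w1o.png

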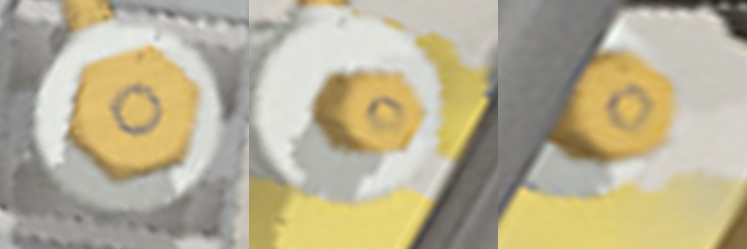

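```bash
cat >> h.py <<'E'
def hexfit(im,cx,cy,z=0.087,half=0.026,res=0.0002,fish=True):
    o=ortho(im,cx,cy,z,half,res,fish); f=cv2.cvtColor(o,cv2.COLOR_RGB2HSV)
    m=((f[...,0]>10)&(f[...,0]<26)&(f[...,1]>100)&(f[...,2]>90)).astype(np.uint8)
    k=cv2.getStructuringElement(cv2.MORPH_ELLIPSE,(45,45)); m=cv2.morphologyEx(m,cv2.MORPH_CLOSE,k); m=cv2.morphologyEx(m,cv2.MORPH_OPEN,k)
    c=max(cv2.findContours(m,cv2.RETR_EXTERNAL,cv2.CHAIN_APPROX_NONE)[0],key=cv2.contourArea)
    M=cv2.moments(c); u,v=M["m10"]/M["m00"],M["m01"]/M["m00"]
    ctr=(cx+half-(v+.5)*res, cy+half-(u+.5)*res)
    h=cv2.convexHull(c)[:,0].astype(float)
    poly=cv2.fillPoly(np.zeros_like(m),[h.astype(np.int32)],1)
    a=np.radians(np.arange(0,360,.5)); r=np.array([max([t for t in np.arange(30,110,.5) if poly[int(round(v+t*np.sin(b))),int(round(u+t*np.cos(b)))]]) for b in a])
    # image dir (cos b, sin b): right=-y, down=-x -> world angle: dx=-sin b, dy=-cos b
    wa=np.arctan2(-np.cos(a),-np.sin(a)); F=(r*np.exp(-6j*wa)).mean(); corner=np.degrees(np.angle(F)/-6)*-1
    area=M["m00"]*res*res
    print("ctr",np.round(ctr,4),"corner dir mod60 %.1f"%((corner)%60),"amp/r0 %.3f"%(2*abs(F)/r.mean()),"AF from area %.1f mm"%(1000*np.sqrt(area/0.866)))
    cv2.drawContours(o,[h.astype(np.int32)[:,None]],-1,(255,0,0),1)
    return o
E
python3 - <<'E'
from h import *
im=get_image("wrist")
print(cv2.__version__)
save("w1h",np.hstack([cv2.resize(hexfit(im,0.456,-.127,z),None,fx=1.4,fy=1.4) for z in (0.084,0.088)]))
hexfit(im,0.39,-.277)
E
```

```text
4.12.0
ctr [ 0.4605 -0.1289] corner dir mod60 13.2 amp/r0 0.037 AF from area 28.2 mm
ctr [ 0.46   -0.1285] corner dir mod60 13.3 amp/r0 0.035 AF from area 27.9 mmTraceback (most recent call last):
  File "<stdin>", line 5, in <module>
  File "h.py", line 58, in hexfit
    a=np.radians(np.arange(0,360,.5)); r=np.array([max([t for t in np.arange(30,110,.5) if poly[int(round(v+t*np.sin(b))),int(round(u+t*np.cos(b)))]]) for b in a])
                                                                                           ~~~~^^^^^^^^^^^^^^^^^^^^^^^^^^^^^^^^^^^^^^^^^^^^^^^^^^^^^
IndexError: index 260 is out of bounds for axis 1 with size 260
```

View pics/w1h.png

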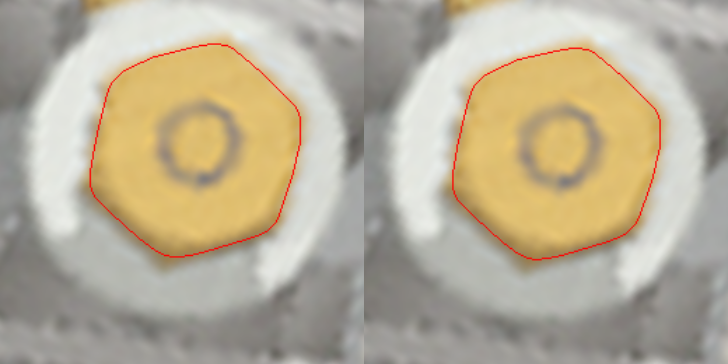

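Emit:
arm_command([
  {"xyz": [3.5, -1.9, 0], "turn": -7, "jaw": 0},
  {"xyz": [7, -3.8, 0], "turn": -14, "jaw": 0},
  {"xyz": [10.5, -5.8, 0], "turn": -21, "jaw": 0},
  {"xyz": [14, -7.7, 0], "turn": -28, "jaw": 0},
  {"xyz": [17.5, -9.5, 0], "turn": -29, "jaw": 0},
])

```text
clock: 2.08
position: [0.3845, 0.0495, 0.3314]
ee_rot: [2.233, 2.205, 0.0]
force: [1.1, 1.6, -0.3]
width: 1.0
```

```bash
python3 - <<'E'
from h import *
plan(0.40,0.2,0.30,90)
E
```

```text
pos [0.3845 0.0495 0.3314] yaw 89.3 tilt 0.19 t 2.08 w 1.000 F [ 1.1  1.6 -0.3] M [-0.02 -0.21 -0.04] q [ 0.36 -0.01 -0.61  1.88 -0.    1.27 -0.26]
delta cm [15.08  1.35  3.11] norm 15.5 turn -0.7
```

Emit:
arm_command([
  {"xyz": [4, 0, 0], "turn": 0, "jaw": 0},
  {"xyz": [8, 1, 0.5], "turn": 0, "jaw": 0},
  {"xyz": [12, 2.5, 1], "turn": 0, "jaw": 0},
  {"xyz": [16, 4, 2], "turn": 0, "jaw": 0},
  {"xyz": [20, 6, 3], "turn": 0, "jaw": 0},
])

```text
clock: 2.5
position: [0.4453, 0.2427, 0.3027]
ee_rot: [2.237, 2.2, 0.002]
force: [0.7, -1.6, 0.4]
width: 1.003
```

Emit:
arm_command([
  {"xyz": [4, 1.5, 0.5], "turn": 0, "jaw": 0},
  {"xyz": [7, 3, 1], "turn": 0, "jaw": 0},
  {"xyz": [9, 5, 1.5], "turn": 0, "jaw": 0},
  {"xyz": [10, 6, 2], "turn": 0, "jaw": 0},
  {"xyz": [10, 6, 2], "turn": 0, "jaw": 0},
])

```text
clock: 2.92
position: [0.5096, 0.3419, 0.2801]
ee_rot: [2.241, 2.198, -0.002]
force: [-0.4, -1.2, -0.2]
width: 1.0
```

```bash
python3 - <<'E'
from h import *
plan(0.53,0.43,0.12,90)
im=get_image("wrist"); save("w2",im["frame"])
E
```

```text
pos [0.5096 0.3419 0.2801] yaw 88.9 tilt 0.18 t 2.92 w 1.000 F [-0.4 -1.2 -0.2] M [-0.13 -0.06 -0.06] q [-0.19  0.48 -0.74  1.48  0.33  1.31 -0.98]
delta cm [ 8.89  1.85 15.99] norm 18.4 turn -1.1
```

View pics/w2.png

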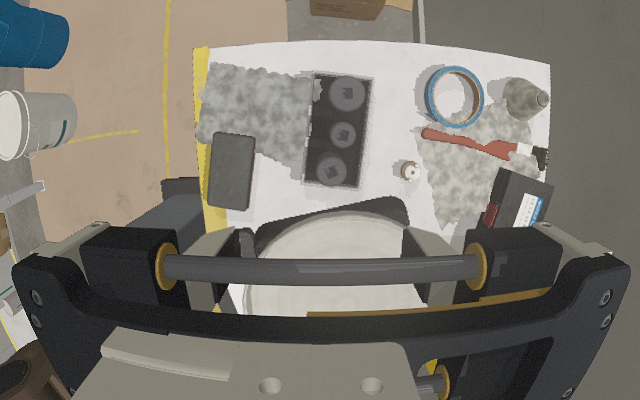

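```bash
python3 - <<'E'
from h import *
im=get_image("wrist")
for p in [(347,92),(343,135),(332,170)]:
    print(p,ray_plane(im,np.array(p[0]),np.array(p[1]),0.074,True).round(4))
o=ortho(im,0.525,0.38,0.074,0.09,0.0003); save("w2o",o)
P=fcloud(im)
m=(abs(P[...,2]-.074)<.004)&(P[...,0]>.45)&(P[...,0]<.6)&(P[...,1]>.3)&(im["depth"]>0)
c,l,st,ce=cv2.connectedComponentsWithStats(m.astype(np.uint8))
for i in range(1,c):
    if st[i,4]<30: continue
    Q=P[l==i]; print(st[i],ce[i].round(1),Q.mean(0).round(4),np.ptp(Q,axis=0).round(4),((Q.max(0)+Q.min(0))/2).round(4))
E
```

```text
(347, 92) [0.5425 0.4357 0.074 ]
(343, 135) [0.5372 0.3849 0.074 ]
(332, 170) [0.5238 0.343  0.074 ]
[329  75  38  36 933] [347.1  92.3] [0.5426 0.4354 0.0743] [0.0437 0.0419 0.0061] [0.5434 0.4354 0.0737]
[331 121  26  26 425] [343.1 133.6] [0.5374 0.3865 0.0741] [0.0299 0.0299 0.0066] [0.538  0.3865 0.0733]
[317 155  31  31 630] [331.7 170.1] [0.5235 0.3428 0.0742] [0.0364 0.0369 0.0066] [0.5238 0.3424 0.0733]
```

View pics/w2o.png

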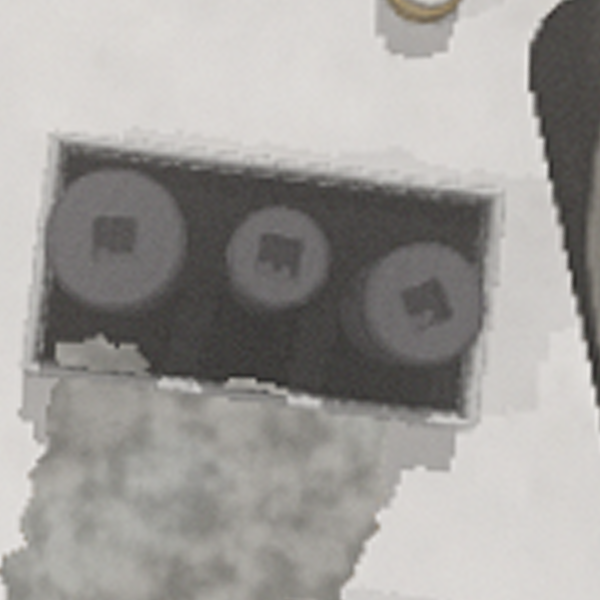

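```bash
python3 - <<'E'
from h import *
Ps=[]
for n in ["top","scene"]:
    im=get_image(n);Ps.append(cloud(im)[im["depth"]>0])
P=np.vstack(Ps)
m=(P[:,0]>.34)&(P[:,0]<.62)&(P[:,1]>-.28)&(P[:,1]<0.04)&(P[:,2]>.1)&(P[:,2]<.9)
P=P[m]; r=np.hypot(P[:,0]-.46,P[:,1]+.129)
for lo,hi in [(0,.03),(.03,.06),(.06,.08),(.08,.1),(.1,.12),(.12,.14)]:
    Q=P[(r>=lo)&(r<hi)]
    if len(Q):
        a=np.degrees(np.arctan2(Q[:,1]+.129,Q[:,0]-.46))
        for b in range(-180,180,20):
            q=Q[(a>=b)&(a<b+20)]
            if len(q)>1: print(lo,b,len(q),"z",q[:,2].min().round(3),q[:,2].max().round(3))
im=get_image("wrist")
o=ortho(im,.5427,.4355,.074,.025,.0001); save("sq",o)
E
```

```text
0.06 -40 66 z 0.605 0.646
0.06 -20 265 z 0.596 0.665
0.06 0 12 z 0.615 0.636
0.08 -40 267 z 0.585 0.698
0.08 -20 614 z 0.606 0.739
0.08 0 177 z 0.617 0.719
0.1 -100 40 z 0.246 0.283
0.1 -80 262 z 0.237 0.296
0.1 -60 210 z 0.24 0.619
0.1 -40 492 z 0.585 0.749
0.1 -20 924 z 0.703 0.819
0.1 0 410 z 0.648 0.8
0.12 -100 233 z 0.187 0.301
0.12 -80 445 z 0.1 0.311
0.12 -60 489 z 0.23 0.659
0.12 -40 841 z 0.242 0.807
0.12 -20 1624 z 0.106 0.89
0.12 0 689 z 0.714 0.876
0.12 20 4 z 0.318 0.33
0.12 40 295 z 0.253 0.332
0.12 60 35 z 0.244 0.261
```

View pics/sq.png

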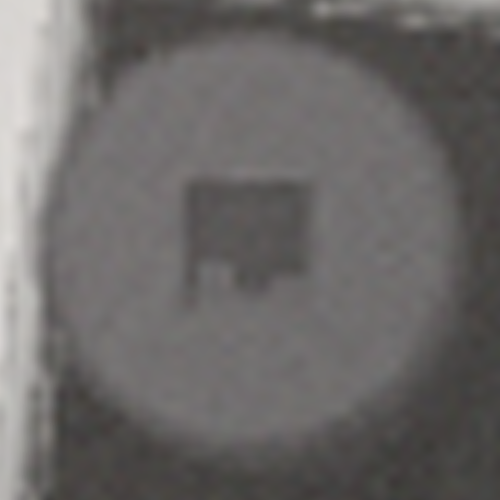

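```bash
python3 - <<'E'
from h import *
plan(0.5427,0.4355,0.13,90)
E
```

```text
pos [0.5071 0.3404 0.2833] yaw 88.9 tilt 0.29 t 3.17 w 1.001 F [-0.6  0.6  0. ] M [ 0.01 -0.15  0.05] q [-0.19  0.47 -0.74  1.48  0.33  1.31 -0.98]
delta cm [ 9.62  3.32 15.32] norm 18.4 turn -1.1
```

Emit:
arm_command([
  {"xyz": [3.5, 1.2, 1.5], "turn": -1, "jaw": 0},
  {"xyz": [7, 2.4, 4], "turn": -1.1, "jaw": 0},
  {"xyz": [9, 3.2, 8], "turn": -1.1, "jaw": 0},
  {"xyz": [9.6, 3.3, 12], "turn": -1.1, "jaw": 0},
  {"xyz": [9.6, 3.3, 14], "turn": -1.1, "jaw": 0},
])

```text
clock: 3.58
position: [0.5416, 0.4355, 0.1398]
ee_rot: [2.216, 2.22, -0.001]
force: [-1.1, -0.7, -1.4]
width: 1.0
```

Emit:
arm_command([
  {"xyz": [0, 0, 1], "turn": 0, "jaw": 0},
  {"xyz": [0, 0, 1], "turn": 0, "jaw": 0},
])

```text
clock: 3.75
position: [0.5408, 0.4331, 0.1272]
ee_rot: [2.217, 2.219, -0.009]
force: [0.3, -0.9, 0.4]
width: 1.002
```

```bash
python3 - <<'E'
from h import *
plan(0.5427,0.4355,0.036,90)
im=get_image("wrist"); save("w3",im["frame"])
P=fcloud(im)
m=(abs(P[...,2]-.074)<.004)&(P[...,0]>.45)&(P[...,0]<.6)&(P[...,1]>.3)&(im["depth"]>0)
c,l,st,ce=cv2.connectedComponentsWithStats(m.astype(np.uint8))
for i in range(1,c):
    if st[i,4]<30: continue
    Q=P[l==i]; print(st[i],ce[i].round(1),Q.mean(0).round(4),np.ptp(Q,axis=0).round(4),((Q.max(0)+Q.min(0))/2).round(4))
E
```

```text
pos [0.5408 0.4331 0.1272] yaw 90.1 tilt 0.43 t 3.75 w 1.002 F [ 0.3 -0.9  0.4] M [-0.05 -0.08  0.02] q [-0.37  0.73 -0.67  1.45  0.48  1.13 -1.12]
delta cm [0.3  0.2  9.12] norm 9.1 turn 0.1
[ 293  178   60   58 2419] [322.  206.9] [0.5431 0.4368 0.0742] [0.0429 0.043  0.0067] [0.5435 0.4358 0.0734]
[298 249  34  10 241] [314.6 254.5] [0.5376 0.3987 0.0733] [0.0254 0.0073 0.0067] [0.5375 0.3987 0.0734]
[277 294  44  22 619] [296.6 304.2] [0.5224 0.3522 0.0737] [0.0366 0.0223 0.0058] [0.5235 0.3498 0.0729]
```

View pics/w3.png

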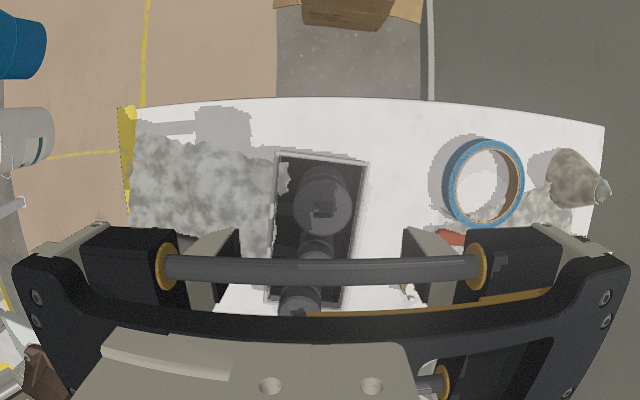

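Emit:
arm_command([
  {"xyz": [0.3, 0.25, 2.5], "turn": 0, "jaw": 0},
  {"xyz": [0.3, 0.25, 5], "turn": 0, "jaw": 0},
  {"xyz": [0.3, 0.25, 7.5], "turn": 0, "jaw": 0},
  {"xyz": [0.3, 0.25, 9.1], "turn": 0, "jaw": 0},
  {"xyz": [0.3, 0.25, 9.1], "turn": 0, "jaw": 0},
])

```text
clock: 4.22
position: [0.5445, 0.4352, 0.0383]
ee_rot: [2.218, 2.217, -0.006]
force: [-0.3, -0.7, -0.8]
width: 0.999
```

```bash
python3 - <<'E'
from h import *
plan(0.5433,0.436,0.036,90)
im=get_image("wrist"); save("w4",im["frame"][150:340,150:500])
E
```

```text
pos [0.5445 0.4352 0.0383] yaw 90.0 tilt 0.39 t 4.22 w 0.999 F [-0.3 -0.7 -0.8] M [-0.1  -0.09 -0.02] q [-0.39  0.82 -0.62  1.51  0.54  0.99 -1.17]
delta cm [ 0.08 -0.12  0.23] norm 0.3 turn -0.0
```

View pics/w4.png

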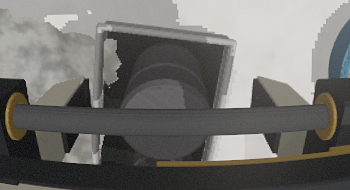

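Emit:
arm_command([
  {"xyz": [0.08, -0.12, 0.2], "turn": 0, "jaw": 90},
  {"xyz": [0.08, -0.12, 0.2], "turn": 0, "jaw": 170},
  {"xyz": [0.08, -0.12, 0.2], "turn": 0, "jaw": 170},
  {"xyz": [0.08, -0.12, 0.2], "turn": 0, "jaw": 170},
  {"xyz": [0.08, -0.12, 0.2], "turn": 0, "jaw": 170},
], force=35)

```text
clock: 4.68
position: [0.5441, 0.4373, 0.0391]
ee_rot: [2.218, 2.217, -0.001]
force: [0.2, 0.3, -0.5]
width: 0.687
```

Emit:
arm_command([
  {"xyz": [0, 0, 0], "turn": 0, "jaw": 170},
  {"xyz": [0, 0, 0], "turn": 0, "jaw": 170},
  {"xyz": [0, 0, 0], "turn": 0, "jaw": 170},
], force=35)

```text
clock: 4.93
position: [0.544, 0.4374, 0.0392]
ee_rot: [2.218, 2.217, -0.001]
force: [-1.6, 0.1, 0.5]
width: 0.469
```

Emit:
arm_command([
  {"xyz": [0, 0, 0], "turn": 0, "jaw": 170},
  {"xyz": [0, 0, 0], "turn": 0, "jaw": 170},
  {"xyz": [0, 0, -2], "turn": 0, "jaw": 170},
  {"xyz": [0, 0, -4], "turn": 0, "jaw": 170},
  {"xyz": [0, 0, -6], "turn": 0, "jaw": 170},
], force=35)

```text
clock: 5.35
position: [0.5434, 0.4373, 0.0992]
ee_rot: [2.218, 2.218, -0.003]
force: [-0.3, 0.8, -1.2]
width: 0.46
```

```bash
python3 - <<'E'
from h import *
plan(0.5,0.43,0.22,90)
im=get_image("wrist"); save("w5",im["frame"][100:340,150:500])
E
```

```text
pos [0.5434 0.4373 0.0992] yaw 90.0 tilt 0.31 t 5.35 w 0.460 F [-0.3  0.8 -1.2] M [ 0.03 -0.17  0.02] q [-0.38  0.76 -0.65  1.47  0.5   1.09 -1.13]
delta cm [ -0.79  -4.32 -12.08] norm 12.9 turn -0.0
```

View pics/w5.png

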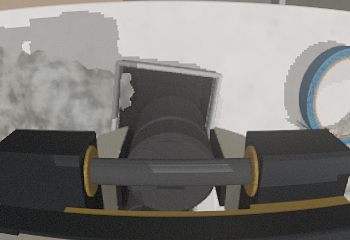

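Emit:
arm_command([
  {"xyz": [0, 0, -4], "turn": 0, "jaw": 170},
  {"xyz": [-2, -1, -7.5], "turn": 0, "jaw": 170},
  {"xyz": [-4.5, -3, -11], "turn": 0, "jaw": 170},
  {"xyz": [-7.5, -4.5, -13.5], "turn": 0, "jaw": 170},
  {"xyz": [-11, -6, -15.5], "turn": 0, "jaw": 170},
], force=35)

```text
clock: 5.82
position: [0.4859, 0.3378, 0.256]
ee_rot: [2.216, 2.22, 0.01]
force: [1.5, -0.9, 0.2]
width: 0.462
```

Emit:
arm_command([
  {"xyz": [-4, -1.5, -1], "turn": 0, "jaw": 170},
  {"xyz": [-8, -3, -2], "turn": 0, "jaw": 170},
  {"xyz": [-12, -5, -3], "turn": 0, "jaw": 170},
  {"xyz": [-16, -7, -4], "turn": 0, "jaw": 170},
  {"xyz": [-19.5, -8.5, -5], "turn": 0, "jaw": 170},
], force=35)

```text
clock: 6.23
position: [0.4035, 0.1503, 0.3022]
ee_rot: [2.216, 2.221, 0.008]
force: [1.1, -2.1, 0.0]
width: 0.463
```

```bash
python3 - <<'E'
from h import *
plan(0.385,-0.09,0.33,76.7)
E
```

```text
pos [0.4035 0.1503 0.3022] yaw 90.1 tilt 0.39 t 6.23 w 0.463 F [ 1.1 -2.1  0. ] M [-0.14 -0.14 -0.03] q [ 0.27  0.12 -0.81  1.85  0.1   1.2  -0.57]
delta cm [-24.03  -1.87  -2.81] norm 24.3 turn 13.4
```

Emit:
arm_command([
  {"xyz": [-4, -0.5, -0.5], "turn": -4, "jaw": 170},
  {"xyz": [-8, -1, -1], "turn": -8, "jaw": 170},
  {"xyz": [-12, -1.5, -1], "turn": -12, "jaw": 170},
  {"xyz": [-16, -1.8, -1], "turn": -16.5, "jaw": 170},
  {"xyz": [-20, -1.8, -1], "turn": -16.5, "jaw": 170},
], force=35)

```text
clock: 6.65
position: [0.385, -0.0412, 0.3122]
ee_rot: [1.866, 2.519, 0.007]
force: [1.7, 0.3, -1.5]
width: 0.459
```

```bash
python3 - <<'E'
from h import *
plan(0.39,-0.129,0.26,106.7)
E
```

```text
pos [ 0.385  -0.0412  0.3122] yaw 106.9 tilt 0.45 t 6.65 w 0.459 F [ 1.7  0.3 -1.5] M [ 0.02 -0.21 -0.  ] q [ 0.6   0.   -0.62  1.92  0.    1.21  0.28]
delta cm [-8.53 -2.12  5.23] norm 10.2 turn 0.2
```

Emit:
arm_command([
  {"xyz": [-4, -1, 0.5], "turn": 0, "jaw": 170},
  {"xyz": [-8, -2, 3], "turn": 0, "jaw": 170},
  {"xyz": [-9.5, -2, 6], "turn": 0, "jaw": 170},
  {"xyz": [-9.5, -2, 8], "turn": 0, "jaw": 170},
  {"xyz": [-9.5, -2, 8], "turn": 0, "jaw": 170},
], force=35)

```text
clock: 7.07
position: [0.3914, -0.1387, 0.2285]
ee_rot: [-1.873, -2.522, -0.004]
force: [-1.6, -0.1, -1.7]
width: 0.461
```

```bash
python3 - <<'E'
from h import *
plan(0.460,-0.129,0.16,106.7)
im=get_image("wrist"); save("w6",im["frame"])
try:
  save("w6h",cv2.resize(hexfit(im,0.46,-.129,0.087),None,fx=1.4,fy=1.4))
except Exception as e: print(e)
E
```

```text
pos [ 0.3914 -0.1387  0.2285] yaw 106.8 tilt 0.16 t 7.07 w 0.461 F [-1.6 -0.1 -1.7] M [ 0.02 -0.01  0.02] q [ 0.69  0.13 -0.52  2.01  0.07  1.02  0.43]
delta cm [-1.07  6.84  6.86] norm 9.7 turn 0.1
ctr [ 0.4621 -0.1266] corner dir mod60 14.9 amp/r0 0.013 AF from area 32.4 mm
```

View pics/w6.png

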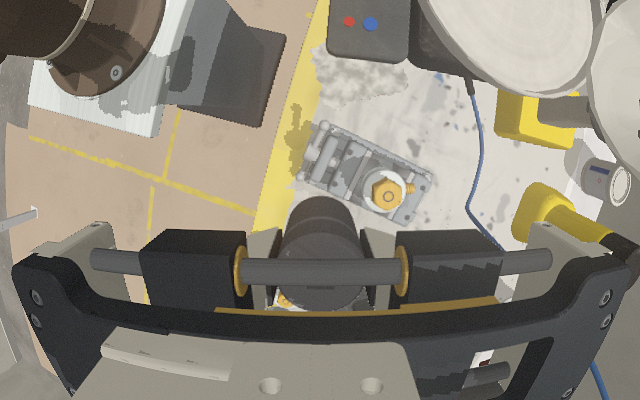

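```bash
python3 - <<'E'
from h import *
im=get_image("wrist")
save("w6o",ortho(im,0.46,-.129,0.090,0.025,0.0001))
E
```

```text
(no output)
```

View pics/w6o.png

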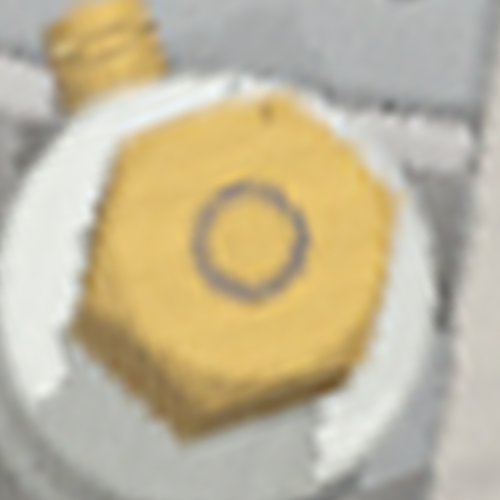

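```bash
python3 - <<'E'
from h import *
plan(0.4607,-0.1282,0.132,106.7)
E
```

```text
pos [ 0.3938 -0.1372  0.2324] yaw 107.0 tilt 0.38 t 7.17 w 0.460 F [-0.1 -0.2 -0.6] M [ 0.02 -0.14  0.01] q [ 0.69  0.13 -0.52  2.01  0.07  1.02  0.43]
delta cm [-1.08  6.59 10.08] norm 12.1 turn 0.3
```

Emit:
arm_command([
  {"xyz": [-0.4, 2.2, 2], "turn": 0.3, "jaw": 170},
  {"xyz": [-0.8, 4.4, 4.5], "turn": 0.3, "jaw": 170},
  {"xyz": [-1.1, 6.6, 7], "turn": 0.3, "jaw": 170},
  {"xyz": [-1.1, 6.6, 9], "turn": 0.3, "jaw": 170},
  {"xyz": [-1.1, 6.6, 9.5], "turn": 0.3, "jaw": 170},
], force=35)

```text
clock: 7.58
position: [0.4614, -0.1268, 0.1368]
ee_rot: [1.87, 2.52, 0.008]
force: [-1.0, 0.1, -0.2]
width: 0.464
```

Emit:
arm_command([
  {"xyz": [0, 0, 0], "turn": 0, "jaw": 170},
  {"xyz": [0, 0, 0], "turn": 0, "jaw": 170},
], force=35)

```text
clock: 7.75
position: [0.4619, -0.1263, 0.1382]
ee_rot: [1.868, 2.521, 0.008]
force: [-0.0, 0.1, -1.3]
width: 0.466
```

```bash
python3 - <<'E'
from h import *
plan(0.4607,-0.1282,0.120,106.7)
im=get_image("wrist"); save("w7",im["frame"][120:320,180:480])
s=get_image("scene"); save("s7",cv2.resize(s["frame"][130:230,320:440],None,fx=5,fy=5))
E
```

```text
pos [ 0.4619 -0.1263  0.1382] yaw 106.9 tilt 0.39 t 7.75 w 0.466 F [-0.   0.1 -1.3] M [-0.07 -0.2   0.06] q [ 0.56  0.35 -0.5   2.    0.22  0.84  0.23]
delta cm [-0.15 -0.18  1.82] norm 1.8 turn 0.2
```

View pics/w7.png

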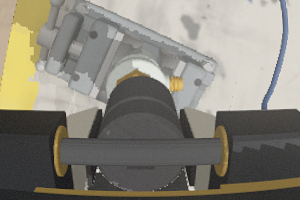

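View pics/s7.png

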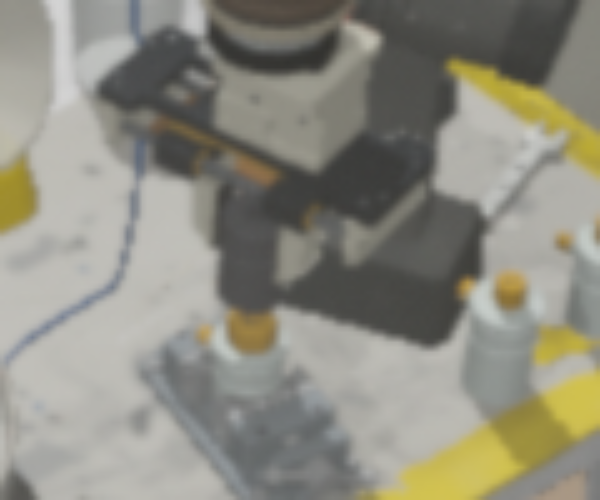

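Emit:
arm_command([
  {"xyz": [-0.15, -0.2, 0.5], "turn": 0, "jaw": 170},
  {"xyz": [-0.15, -0.2, 1], "turn": 0, "jaw": 170},
  {"xyz": [-0.15, -0.2, 1.4], "turn": 0, "jaw": 170},
  {"xyz": [-0.15, -0.2, 1.7], "turn": 0, "jaw": 170},
  {"xyz": [-0.15, -0.2, 1.7], "turn": 0, "jaw": 170},
], force=35)

```text
clock: 8.27
position: [0.4602, -0.1289, 0.1209]
ee_rot: [1.869, 2.519, 0.008]
force: [-1.3, 0.4, -0.7]
width: 0.461
```

```bash
python3 - <<'E'
from h import *
plan(0.4607,-0.1282,0.110,106.7)
E
```

```text
pos [ 0.4602 -0.1289  0.1209] yaw 106.8 tilt 0.40 t 8.27 w 0.461 F [-1.3  0.4 -0.7] M [ 0.01 -0.08 -0.  ] q [ 0.55  0.37 -0.49  2.02  0.24  0.79  0.21]
delta cm [0.06 0.06 1.09] norm 1.1 turn 0.1
```

Descend slowly, watching force and height.

Emit:
arm_command([
  {"xyz": [0.05, 0.05, 0.2], "turn": 0, "jaw": 170},
  {"xyz": [0.05, 0.05, 0.4], "turn": 0, "jaw": 170},
  {"xyz": [0.05, 0.05, 0.6], "turn": 0, "jaw": 170},
  {"xyz": [0.05, 0.05, 0.6], "turn": 0, "jaw": 170},
], force=35)

```text
clock: 8.6
position: [0.4599, -0.1278, 0.1144]
ee_rot: [1.87, 2.521, 0.007]
force: [-1.3, 1.7, -1.7]
width: 0.465
```

```bash
python3 - <<'E'
from h import *
plan(0.4607,-0.1282,0.1015,106.7)
E
```

```text
pos [ 0.4599 -0.1278  0.1144] yaw 106.9 tilt 0.33 t 8.60 w 0.465 F [-1.3  1.7 -1.7] M [ 0.53  0.33 -0.  ] q [ 0.55  0.38 -0.49  2.03  0.25  0.78  0.21]
delta cm [-0.06  0.05  1.29] norm 1.3 turn 0.2
```

Emit:
arm_command([
  {"xyz": [0, 0, 0.25], "turn": 0, "jaw": 170},
  {"xyz": [0, 0, 0.5], "turn": 0, "jaw": 170},
  {"xyz": [0, 0, 0.5], "turn": 0, "jaw": 170},
], force=35)

```text
clock: 8.85
position: [0.4597, -0.1277, 0.1088]
ee_rot: [1.87, 2.521, 0.007]
force: [-1.8, 0.8, -2.2]
width: 0.46
```

```bash
python3 - <<'E'
from h import *
plan(0.4607,-0.1282,0.1015,106.7)
im=get_image("scene"); save("s8",cv2.resize(im["frame"][150:230,330:430],None,fx=6,fy=6,interpolation=cv2.INTER_CUBIC))
E
```

```text
pos [ 0.4597 -0.1277  0.1088] yaw 106.9 tilt 0.30 t 8.85 w 0.460 F [-1.8  0.8 -2.2] M [0.32 0.18 0.  ] q [ 0.55  0.39 -0.49  2.04  0.25  0.77  0.2 ]
delta cm [-0.08  0.07  0.73] norm 0.7 turn 0.2
```

View pics/s8.png

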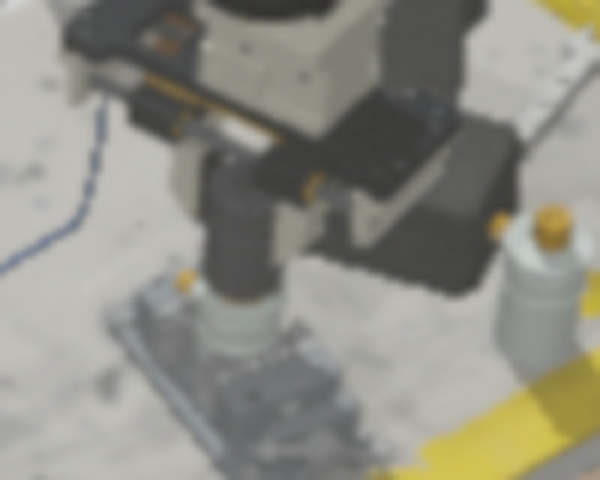

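Emit:
arm_command([
  {"xyz": [0, 0, 0.3], "turn": 0, "jaw": 170},
  {"xyz": [0, 0, 0.6], "turn": 0, "jaw": 170},
  {"xyz": [0, 0, 0.8], "turn": 0, "jaw": 170},
  {"xyz": [0, 0, 0.8], "turn": 0, "jaw": 170},
], force=35)

```text
clock: 9.23
position: [0.4597, -0.1276, 0.1011]
ee_rot: [1.87, 2.521, 0.007]
force: [-3.5, 2.9, 5.3]
width: 0.465
```

```bash
python3 - <<'E'
from h import *
plan(0.4607,-0.1282,0.1015,106.7)
im=get_image("scene"); save("s9",cv2.resize(im["frame"][150:230,330:430],None,fx=6,fy=6,interpolation=cv2.INTER_CUBIC))
E
```

```text
pos [ 0.4597 -0.1276  0.1011] yaw 106.9 tilt 0.28 t 9.23 w 0.465 F [-3.5  2.9  5.3] M [0.48 0.75 0.03] q [ 0.54  0.4  -0.48  2.04  0.26  0.75  0.19]
delta cm [-0.09  0.07 -0.03] norm 0.1 turn 0.2
```

View pics/s9.png

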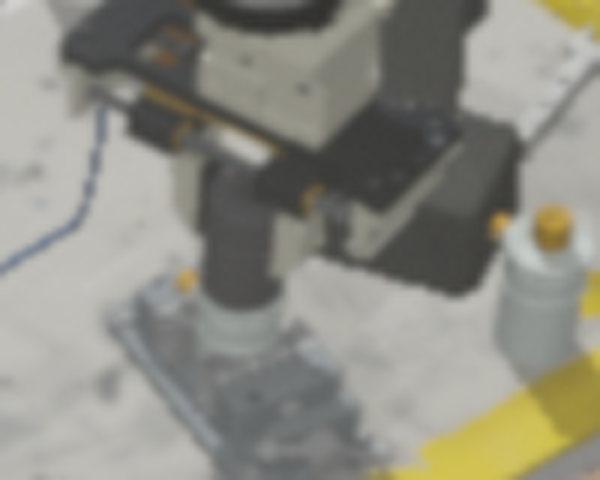

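Emit:
arm_command([
  {"xyz": [0.06, -0.04, 0.08], "turn": -2, "jaw": 170},
  {"xyz": [0.06, -0.04, 0.1], "turn": -4, "jaw": 170},
  {"xyz": [0.06, -0.04, 0.1], "turn": -6, "jaw": 170},
  {"xyz": [0.06, -0.04, 0.1], "turn": -6, "jaw": 170},
], force=40)

```text
clock: 9.62
position: [0.4595, -0.1272, 0.101]
ee_rot: [1.732, 2.617, 0.006]
force: [-5.4, 2.5, 15.0]
width: 0.462
```

```bash
python3 - <<'E'
from h import *
plan(0.4607,-0.1282,0.1015,106.7)
E
```

```text
pos [ 0.4595 -0.1272  0.101 ] yaw 113.0 tilt 0.31 t 9.62 w 0.462 F [-5.4  2.5 15. ] M [ 0.43  1.37 -0.07] q [ 0.56  0.4  -0.51  2.04  0.28  0.75  0.28]
delta cm [-0.14  0.07 -0.05] norm 0.2 turn 6.3
```

Emit:
arm_command([
  {"xyz": [0, 0, 0], "turn": -2, "jaw": 170},
  {"xyz": [0, 0, 0], "turn": -4, "jaw": 170},
  {"xyz": [0, 0, 0], "turn": -4, "jaw": 170},
], force=40)

```text
clock: 9.87
position: [0.4592, -0.1273, 0.1012]
ee_rot: [1.637, 2.677, 0.005]
force: [-3.4, 1.9, 7.0]
width: 0.466
```

```bash
python3 - <<'E'
from h import *
plan(0.4607,-0.1282,0.1015,106.7)
E
```

```text
pos [ 0.4592 -0.1273  0.1012] yaw 117.1 tilt 0.29 t 9.87 w 0.466 F [-3.4  1.9  7. ] M [ 0.35  0.87 -0.05] q [ 0.57  0.41 -0.53  2.04  0.29  0.76  0.34]
delta cm [-0.15  0.09 -0.03] norm 0.2 turn 10.4
```

Emit:
arm_command([
  {"xyz": [0, 0, 0], "turn": -2, "jaw": 170},
  {"xyz": [0, 0, 0], "turn": -2, "jaw": 170},
], force=40)

```text
clock: 10.03
position: [0.4592, -0.1273, 0.1012]
ee_rot: [1.589, 2.706, 0.005]
force: [-3.1, 2.5, 3.2]
width: 0.46
```

```bash
python3 -c "
from h import *
plan(0.4607,-0.1282,0.1015,106.7)"
```

```text
pos [ 0.4592 -0.1273  0.1012] yaw 119.2 tilt 0.28 t 10.03 w 0.460 F [-3.1  2.5  3.2] M [ 0.41  0.58 -0.05] q [ 0.58  0.41 -0.54  2.04  0.3   0.76  0.37]
delta cm [-0.15  0.09 -0.03] norm 0.2 turn 12.5
```

Emit:
arm_command([
  {"xyz": [0, 0, 0], "turn": -2, "jaw": 170},
  {"xyz": [0, 0, 0], "turn": -2, "jaw": 170},
], force=40)

```text
clock: 10.2
position: [0.4591, -0.1273, 0.1012]
ee_rot: [1.541, 2.734, 0.005]
force: [-3.3, 2.1, 3.2]
width: 0.462
```

```bash
python3 -c "
from h import *
plan(0.4607,-0.1282,0.1015,106.7)"
```

```text
pos [ 0.4591 -0.1273  0.1012] yaw 121.2 tilt 0.28 t 10.20 w 0.462 F [-3.3  2.1  3.2] M [ 0.4   0.58 -0.02] q [ 0.59  0.41 -0.54  2.04  0.3   0.76  0.4 ]
delta cm [-0.16  0.09 -0.03] norm 0.2 turn 14.5
```

Emit:
arm_command([
  {"xyz": [0, 0, 0], "turn": -2, "jaw": 170},
  {"xyz": [0, 0, 0], "turn": -2, "jaw": 170},
], force=40)

```text
clock: 10.37
position: [0.4592, -0.1273, 0.1012]
ee_rot: [1.493, 2.76, 0.005]
force: [-1.9, 2.1, 3.1]
width: 0.462
```

```bash
python3 -c "
from h import *
plan(0.4607,-0.1282,0.1015,106.7)"
```

```text
pos [ 0.4592 -0.1273  0.1012] yaw 123.2 tilt 0.28 t 10.37 w 0.462 F [-1.9  2.1  3.1] M [ 0.44  0.54 -0.13] q [ 0.59  0.41 -0.55  2.04  0.31  0.76  0.43]
delta cm [-0.16  0.08 -0.03] norm 0.2 turn 16.5
```

Emit:
arm_command([
  {"xyz": [0, 0, 0], "turn": -2, "jaw": 170},
  {"xyz": [0, 0, 0], "turn": -2, "jaw": 170},
], force=40)

```text
clock: 10.53
position: [0.4591, -0.1273, 0.1012]
ee_rot: [1.445, 2.785, 0.005]
force: [-3.1, 1.6, 2.3]
width: 0.463
```

```bash
python3 -c "
from h import *
plan(0.4607,-0.1282,0.1015,106.7)"
```

```text
pos [ 0.4591 -0.1273  0.1012] yaw 125.1 tilt 0.28 t 10.53 w 0.463 F [-3.1  1.6  2.3] M [ 0.41  0.6  -0.02] q [ 0.6   0.41 -0.56  2.04  0.31  0.76  0.46]
delta cm [-0.16  0.08 -0.03] norm 0.2 turn 18.4
```

Emit:
arm_command([
  {"xyz": [0, 0, 0], "turn": -2, "jaw": 170},
  {"xyz": [0, 0, 0], "turn": -4, "jaw": 170},
], force=40)

```text
clock: 10.7
position: [0.4592, -0.1273, 0.1012]
ee_rot: [1.349, 2.833, 0.005]
force: [-2.4, 1.4, 3.9]
width: 0.463
```

```bash
python3 - <<'E'
from h import *
plan(0.4607,-0.1282,0.1015,106.7)
im=get_image("wrist"); save("w10",cv2.resize(im["frame"][120:300,220:440],None,fx=3,fy=3))
E
```

```text
pos [ 0.4592 -0.1273  0.1012] yaw 129.1 tilt 0.28 t 10.70 w 0.463 F [-2.4  1.4  3.9] M [ 0.43  0.63 -0.16] q [ 0.61  0.42 -0.58  2.04  0.32  0.77  0.52]
delta cm [-0.17  0.06 -0.03] norm 0.2 turn 22.4
```

View pics/w10.png

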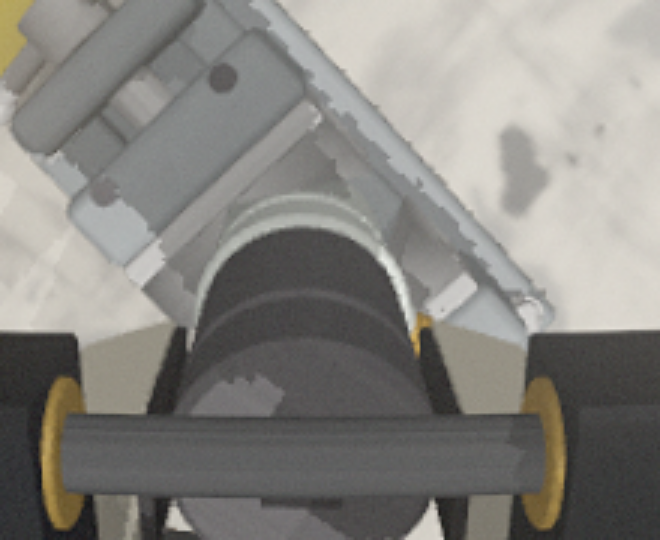

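Emit:
arm_command([
  {"xyz": [0, 0, 0.03], "turn": -4, "jaw": 170},
  {"xyz": [0, 0, 0.03], "turn": -8, "jaw": 170},
  {"xyz": [0, 0, 0.03], "turn": -12, "jaw": 170},
  {"xyz": [0, 0, 0.03], "turn": -16, "jaw": 170},
], force=40)

```text
clock: 11.08
position: [0.4591, -0.1274, 0.1011]
ee_rot: [0.937, 2.994, 0.003]
force: [-4.1, 1.5, 6.6]
width: 0.46
```

```bash
python3 -c "
from h import *
plan(0.4607,-0.1282,0.1015,163)"
```

```text
pos [ 0.4591 -0.1274  0.1011] yaw 145.2 tilt 0.27 t 11.08 w 0.460 F [-4.1  1.5  6.6] M [ 0.44  0.95 -0.21] q [ 0.66  0.43 -0.65  2.04  0.37  0.78  0.76]
delta cm [-0.18  0.03 -0.03] norm 0.2 turn -17.8
```

Emit:
arm_command([
  {"xyz": [0, 0, 0.02], "turn": -4, "jaw": 170},
  {"xyz": [0, 0, 0.02], "turn": -8, "jaw": 170},
  {"xyz": [0, 0, 0.02], "turn": -12, "jaw": 170},
  {"xyz": [0, 0, 0.02], "turn": -16, "jaw": 170},
], force=40)

```text
clock: 11.42
position: [0.459, -0.1274, 0.1012]
ee_rot: [0.511, 3.095, 0.002]
force: [-4.0, 1.8, 6.5]
width: 0.459
```

```bash
python3 - <<'E'
from h import *
plan(0.4607,-0.1282,0.1015,163)
im=get_image("wrist"); save("w11",cv2.resize(im["frame"][120:320,200:460],None,fx=2.8,fy=2.8,interpolation=cv2.INTER_CUBIC))
s=get_image("scene"); save("s11",cv2.resize(s["frame"][150:230,330:430],None,fx=6,fy=6,interpolation=cv2.INTER_CUBIC))
E
```

```text
pos [ 0.459  -0.1274  0.1012] yaw 161.3 tilt 0.26 t 11.42 w 0.459 F [-4.   1.8  6.5] M [ 0.52  0.9  -0.19] q [ 0.71  0.45 -0.72  2.03  0.41  0.8   0.99]
delta cm [-0.18 -0.02 -0.03] norm 0.2 turn -1.7
```

View pics/w11.png

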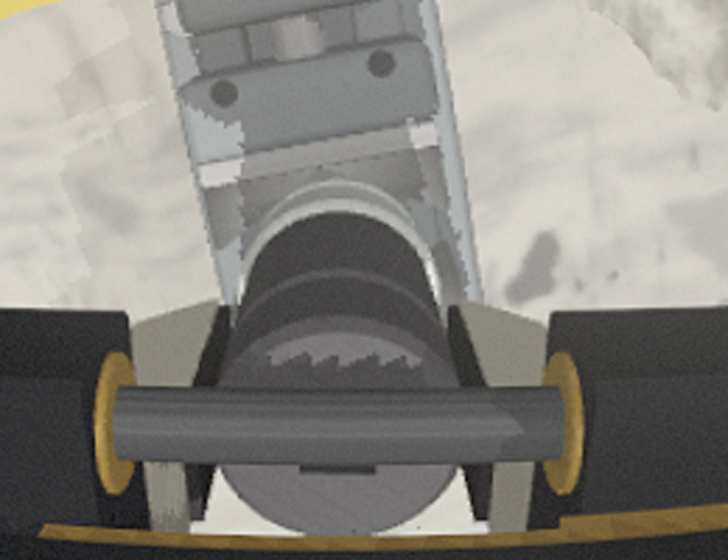

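View pics/s11.png

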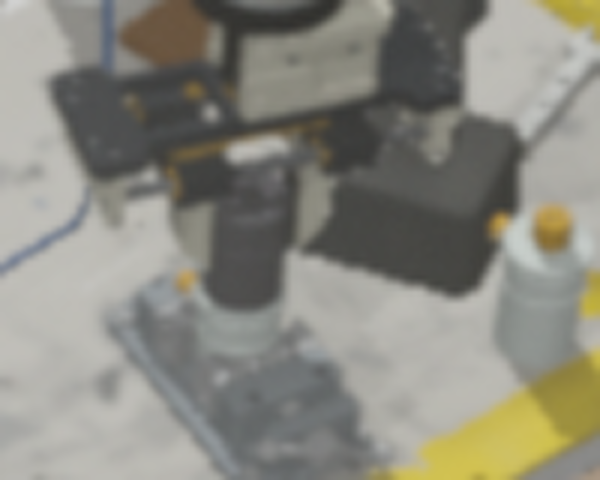

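Emit:
arm_command([
  {"xyz": [0, 0, 0.02], "turn": -2, "jaw": 170},
  {"xyz": [0, 0, 0.02], "turn": -3.5, "jaw": 170},
  {"xyz": [0, 0, 0.02], "turn": -3.5, "jaw": 170},
  {"xyz": [0, 0, 0.02], "turn": -3.5, "jaw": 170},
], force=40)

```text
clock: 11.85
position: [0.459, -0.1275, 0.1011]
ee_rot: [0.421, 3.109, 0.002]
force: [-6.1, 2.4, 7.6]
width: 0.466
```

```bash
python3 - <<'E'
from h import *
plan(0.4607,-0.1282,0.1015,163)
s=get_image("top"); save("t12",cv2.resize(s["frame"][130:270,165:345],None,fx=4,fy=4,interpolation=cv2.INTER_CUBIC))
plan(0.4607,-0.1282,0.1015,163)
E
```

```text
pos [ 0.459  -0.1275  0.1011] yaw 164.6 tilt 0.26 t 11.85 w 0.466 F [-6.1  2.4  7.6] M [0.56 0.87 0.03] q [ 0.73  0.46 -0.74  2.03  0.42  0.8   1.04]
delta cm [-0.18 -0.03 -0.03] norm 0.2 turn 1.6
pos [ 0.459  -0.1275  0.1011] yaw 164.6 tilt 0.26 t 11.90 w 0.461 F [-4.3  1.7  7.3] M [ 0.53  0.79 -0.03] q [ 0.73  0.46 -0.74  2.03  0.42  0.8   1.04]
delta cm [-0.18 -0.03 -0.03] norm 0.2 turn 1.6
```

View pics/t12.png

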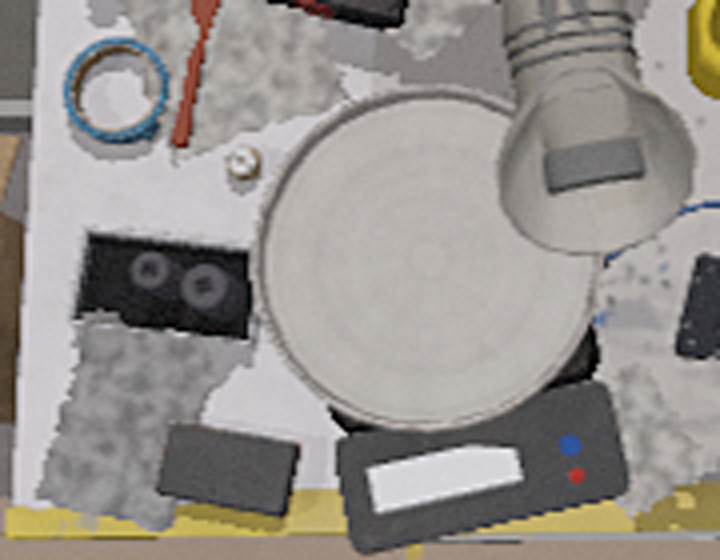

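```bash
python3 -c "
from cell import sign_off,observe
print(sign_off()); s=observe(); print(s['clock'],s['position'],s['width'],s['force'])"
```

```text
the job is handed in; nothing more can be done
None
the job is handed in; nothing more can be done
```

The large socket is seated on the vise cap and still gripped. I turned the cap loose by an estimated 46° (about an eighth of a turn) and handed the job in at about 12 s.

- **Choice of socket:** the brass areas of the three hexes in two camera views came out in the ratio of 29, 24 and 19 mm. The wrist view put the vise hex at about 28 mm across flats, so I took it as the 29 mm one. I tried no other socket, so the other two still stand in the tray. The block and air cap were not touched.
- **Seating:** the socket slid on at the first orientation. The tool came to rest at a height of 0.101 m, which is shoulder height, and stayed there under a push of up to 15 N. The final picture shows the socket's mouth on the shoulder.
- **Turning:** I turned the socket 57.7° anticlockwise. The socket's play in turning is about 11°, which is where the 46° comes from. While turning, the torque reached −0.16 to −0.21 N m, so the cap was being driven. The drive hole stayed aligned with the jaws, so the socket did not slip in the grip.

**Uncertain:** I could not see the cap's angle under the socket, and the resting torque readings were too noisy (about 0) to show where the play ended. The turn could be off by roughly 4°. At the end a sideways force of about 5 N and a downward push of about 7 N remained.

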